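# Tare the kitchen scale under the tea mug

### The job

Two identical kitchen scales stand on the worktop. On the one that carries the tea mug, turn the black knob until its blue needle points at the red zero mark, then let go. Leave the mug standing on its pan and leave the other scale's setting alone.

Things in the scene. Friction and masses are not known exactly. Their poses are not given: they have to be found in the camera images.
- mug_scale: Scale to set: white box 290x120 mm, 44 high, fixed. Origin: centre of underside; x runs along it from knob end to pan end, z up. On its centre line: black knob, axis at x -112: round foot (44 across, to z 60), pinch bar on it 42 long, 14 thick, z 60 to 96; dial 102 across, centre x -30, top z 51, red zero mark at its pan side (+x); steel pan 106 across, centre x 92, top z 66. The mug is on it.
- mug_needle (a joint): Blue needle on that scale's dial, rad: 0 = at the red mark, positive = clockwise from above; starts 0.5 to 1.05. Geared to the knob: turns the same way, 0.75 rad per rad of knob. At needle 0 the knob's bar lies along the scale's x, its white line towards the dial; at n it is turned n/0.75 clockwise from there. Turns past 0 both ways, stays where left (friction 0.03 N m).
- mug: Loose cream tea mug on that scale's pan: 83 mm across, 117 with its handle, 94 high. Origin: underside, 17 mm from the round body's centre towards the handle; the handle points along the mug's -y, z up.
- jar_needle_tip (a point): Tip of the blue needle on the other, identical scale, which carries a green-lidded glass jar; the tip is 38 mm from that dial's centre. To be left alone.

How it is judged:
At the end, for the whole second after the job is handed in: The needle of the scale under the mug rests within 10 degrees (0.175 rad) of the red zero mark, the mug stands upright on its pan within 20 mm of where it stood, and the other scale's needle tip is within 8 mm of where it was (value of joint mug_needle between -0.175 and 0.175 rad and velocity of joint mug_needle between -0.05 and 0.05 rad/s and distance of mug from where it was at the start of the episode below 0.02 m and angle between mug's own z axis and vertical below 0.15 rad and distance of jar_needle_tip from where it was at the start of the episode below 0.008 m); the robot touches nothing.
It fails at once if the mug is pushed more than 20 mm or tipped (distance of mug from where it was at the start of the episode above 0.02 m or angle between mug's own z axis and vertical above 0.3 rad).
It fails at once if the other scale's needle is moved by more than 8 mm at its tip (distance of jar_needle_tip from where it was at the start of the episode above 0.008 m).
It also fails if it takes over 29 s, if anything falls off the work surface, if the arm or the gripper's body presses on something with over 40 N, if the wrist force passes 120 N, or if a joint passes its speed limit or range.

### The arm

A 6-joint arm with a two-finger parallel gripper is mounted at the origin on a cart in front of the work surface, level with it; the furniture and walls round the work are solid. World frame = base frame: x ahead of the robot, y to its left, z up, the work surface at z = 0. Lengths are in m, angles in rad, forces in N, time in s.
With the tool pointing down it reaches from about 0.3 to 0.85 m from the base axis. Payload 5.4 kg.
Tool frame: the origin (TCP) lies midway between the tips of the shut fingers; the grasp point (between the pads) lies 19 mm behind it; x points along the fingers, y is the direction in which the jaws open and shut, and the axes are right-handed (so a half turn about x gives the same grasp; the last joint's range is limited). The gripper opens to 85 mm and grips with 20 to 120 N. Pads are 22 mm wide; open, the fingers measure 114 mm over their backs; the gripper's body (76 mm by 85 mm) begins 54 mm behind the grasp point. The pads swing forward as they close: fully open they stand 13 mm farther back than shut.
Start: joints at [-1.543, 0.158, 1.597, -0, 1.386, -0.21], TCP at [0.135, -0.559, 0.231] pointing down, gripper open.
Joint ranges: [-2.91, 2.91], [-0.94, 2.29], [0.18, 2.7], [-1.29, 4.43], [0.17, 2.64], [-3, 3]. Speed limits (rad/s): [2.57, 2.57, 3.14, 3.14, 3.14, 3.14].

### API

Orientations are given as a unit quaternion [x, y, z, w].
In Python, from plant import get_state, get_image, sign_off gives the robot as it stands.
- The arm moves only by the tool carry_out, never from a script. Its argument "steps" is a list of rows, each a list of 2 entries, a list of its own where there are three numbers: the shift along the tool's x, y, z in cm, then the turn about the tool's x in degrees. In form: [[[x, y, z], yaw], ...]. A call has 1 to 10 rows; each row is the pose to reach, as a shift and turn from the pose commanded when the call began, along the tool's axes at that moment; what a row does not reach only later rows make up. A row lasts 1/8 s, in which the tool goes at most 62.5 mm and 10.7 degrees, less where a joint would pass 70% of its speed; a pose out of reach is approached as far as the arm can. A call with a gripper value outside its range is refused whole. "gripper" is the opening, from 0 (shut) to 1 (fully open), set as the call begins (left out, the last holds). The fingers move at their own pace and stop on an object; the grip force is fixed at half the most. Time passes only in rows, so rows that repeat a pose let the fingers close. It gives the time, the measured TCP pose, the force and the opening at its end, in the units of the state.
- get_state(): the state, without advancing time (a new reading comes with each control period).
- get_image(name): name is "side" or "top" or "wrist"; returns a dict with "frame" (400x640x3 uint8, red, green, blue), "z_map" (400x640 float32, m along the optical axis (not along the pixel's ray), 0 where there is no reading), "mtx" (3x3 intrinsics, pixels), "k1" (the pictures are not rectified: a ray, as slopes to the right and down, at radius r is drawn at 1 + k1 r^2 times it, then the intrinsics apply), "R" (3x3) and "t" (3): a world point X has camera coordinates R X + t. Camera axes: x right, y down, z forward; pixel columns grow to the right and rows downward; lengths in m; the calibration is good to about 2 mm. A picture is of the moment at which its call begins.
- sign_off(): hands the job in, once; it reports no verdict.
The state is a dict: "t": time; "joints": joint angles; "dq": joint speeds; "effort": joint torques, N m; "tcp_pos": TCP position; "ee_rot": TCP orientation; "force": force on the tool from outside, world axes, zero at the start; "torque": the same for the moment, N m; "grip_width": finger opening in m.
Only numpy, scipy, OpenCV 4.12 (cv2) and the standard library are available. Lean on these libraries where they do the work, as an engineer would, in place of code of your own. Each camera call takes 0.05 s, during which the arm holds its last target.

## Working session

There is one attempt and no reset: what is moved stays moved. The work goes in short steps, Python scripts to look and compute and a tool call to move; the robot and the scene stay as the last step left them, time stands still between calls to the robot, and variables do not carry over. Pictures are saved under pics/ and viewed, and the job is handed in when it is done.

Besides the shell and the picture viewer there is one more tool, called as name(argument=value, ...), one argument or row to a line, values as JSON. carry_out: Moves the arm, as the interface text tells. Its arguments: {"type":"object","properties":{"steps":{"type":"array"},"gripper":{"type":"number"}},"required":["steps"]}

```bash
mkdir -p pics
cat > h.py <<'E'
import numpy as np,cv2
from plant import get_state,get_image
def grab(n,tag):
    d=get_image(n); cv2.imwrite(f'pics/{tag}.png',cv2.cvtColor(d['frame'],cv2.COLOR_RGB2BGR)); np.savez(f'{tag}.npz',**d); return d
def ray(d,u,v):
    K=d['mtx']; p=np.array([(u-K[0,2])/K[0,0],(v-K[1,2])/K[1,1]]); q=p.copy()
    for _ in range(20): q=p/(1+float(d['k1'])*(q@q))
    R=d['R'];c=-R.T@d['t']; return c,R.T@np.array([q[0],q[1],1.])
def onz(d,u,v,z):
    c,r=ray(d,u,v); return c+r*(z-c[2])/r[2]
E
python3 - <<'E'
from h import *
for n in('top','side','wrist'):
    d=grab(n,n+'1'); print(n,-d['R'].T@d['t'],d['k1'],d['mtx'][0,0])
s=get_state();print(s)
E
```

```text
top [ 0.54820699 -0.21168523  0.91068193] -0.017586212639077725 369.8570746665407
side [ 0.40030032 -0.99268453  0.45773531] 0.005154853884356872 384.439973992381
wrist [ 0.20941335 -0.54103709  0.37220235] -0.07163774279937925 342.1296289525908
{'t': 0.15, 'joints': array([-1.54310263e+00,  1.58931565e-01,  1.59796391e+00,  6.70640261e-06,
        1.38620193e+00, -2.10103761e-01]), 'dq': array([ 0.0013179 , -0.00148995, -0.00397845, -0.00085948, -0.00138287,
        0.00075058]), 'effort': array([ 4.12737245e-04, -3.96377850e+01, -3.31785357e+01, -1.74940101e-04,
        5.44973271e-03, -6.07321851e-06]), 'tcp_pos': array([ 0.13541445, -0.55833972,  0.23051726]), 'ee_rot': array([ 0.70216514,  0.08440528, -0.70206359,  0.0833461 ]), 'force': array([ 0.19953101, -0.25629782,  0.12939535]), 'torque': array([-0.00940448,  0.02307505, -0.04564681]), 'grip_width': 0.085699823452382}
```

View pics/top1.png

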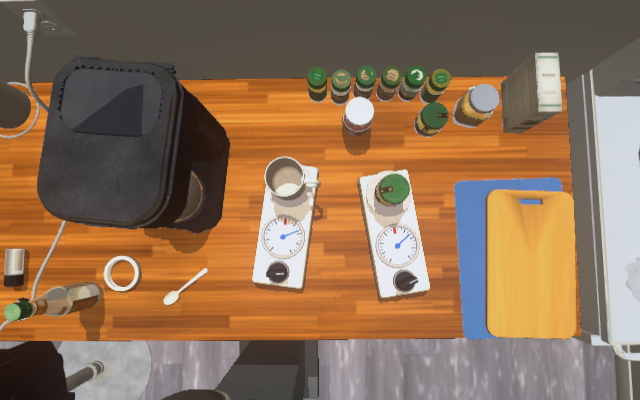

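View pics/side1.png

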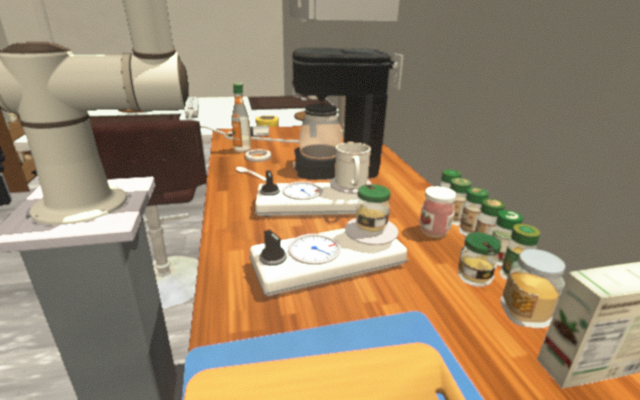

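View pics/wrist1.png

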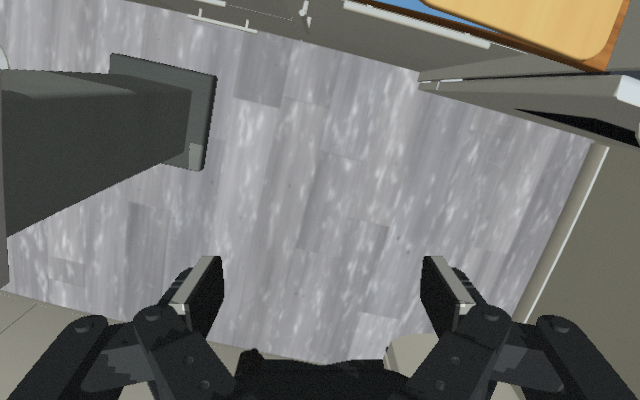

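The top view shows the mug scale with its knob at about (278,272), dial at (283,237) and mug at (287,178). The jar scale is to the right, with its knob at about (405,281). Next I'll measure both.

```bash
cat > meas.py <<'E'
from h import *
import sys
def meas(d,tag):
    f=d['frame'].astype(int); r,g,b=f[...,0],f[...,1],f[...,2]
    hsv=cv2.cvtColor(d['frame'],cv2.COLOR_RGB2HSV)
    win=np.zeros(r.shape,bool); win[150:300,240:330]=1
    def comp(m,name,z,n=3):
        m=(m&win).astype('u1'); k,l,st,c=cv2.connectedComponentsWithStats(m)
        o=sorted(range(1,k),key=lambda i:-st[i,4])[:n]
        for i in o: print(name,st[i],np.round(c[i],1),np.round(onz(d,*c[i],z),4))
        return l,o
    blue=(b>r+50)&(b>g+20); l,o=comp(blue,'blue',.051)
    ys,xs=np.where(blue&win); P=np.array([onz(d,x,y,.051)[:2] for x,y in zip(xs,ys)])
    if len(P):
        m=P.mean(0);w,v=np.linalg.eigh(np.cov((P-m).T)); print('needle dir',v[:,1],np.degrees(np.arctan2(v[1,1],v[0,1])), 'ext',(P-m)@v[:,1].T.min() if 0 else ((P-m)@v[:,1]).min(),((P-m)@v[:,1]).max())
    comp((r>150)&(g<80)&(b<80),'red',.051)
    comp((r<60)&(g<60)&(b<60),'black',.08)
    white=(hsv[...,1]<40)&(hsv[...,2]>150); comp(white,'white',.044)
    c=cv2.resize(cv2.cvtColor(d['frame'],cv2.COLOR_RGB2BGR)[150:300,230:330],None,fx=4,fy=4,interpolation=cv2.INTER_CUBIC); cv2.imwrite(f'pics/{tag}.png',c)
E
python3 - <<'E'
from meas import *
d=np.load('top1.npz'); meas(d,'crop1')
E
```

```text
blue [280 230  18   9  43] [286.6 234.5] [ 0.5599 -0.1257  0.051 ]
needle dir [-0.36861581  0.92958183] 111.63027598945587 ext -0.02625687545726108 0.016312816317124838
red [285 219   1   5   5] [285. 221.] [ 0.5913 -0.122   0.051 ]
white [ 252  160   65  128 3971] [283.7 232.1] [ 0.5657 -0.1182  0.044 ]
white [309 197   4   9  27] [310.7 201.5] [ 0.637 -0.182  0.044]
white [265 159  10  16  23] [268.8 165.5] [ 0.724 -0.083  0.044]
```

```bash
sleep 1; ls pics
```

```text
crop1.png
side1.png
top1.png
wrist1.png
```

View pics/crop1.png

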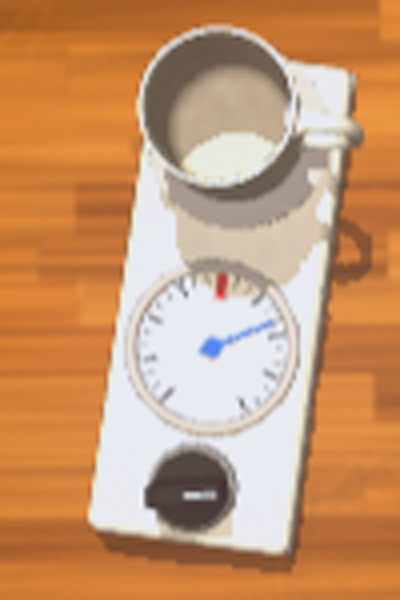

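The crop shows the needle at about 68° clockwise from image up and the red mark at about 9.5°. That puts the needle at about 1.0 rad. The white line points right, which agrees with the gearing. Next: the scale frame.

Run:
```python
from h import *
d=np.load('top1.npz')
px=lambda x,y:((x+.5)/4-.5+230,(y+.5)/4-.5+150)
P={}
for n,x,y,z in [('FL',92,522,.044),('FR',290,550,.044),('L2',140,195,.044),('R2',347,100,.044),('hub',211,347,.053),('tip',273,321,.053),('red',221,287,.051),('knobtop',190,490,.096),('kfoot',193,490,.06),('dialrim',213,347,.051),('mugrim',219,106,.094+.066)]:
    P[n]=onz(d,*px(x,y),z); print(n,np.round(P[n],4))
a=lambda v:np.degrees(np.arctan2(v[1],v[0]))
print('ang R',a(P['R2']-P['FR']),'L',a(P['L2']-P['FL']),'F',a(P['FL']-P['FR'])-90,'width',np.linalg.norm(P['FL']-P['FR']))
print('red',a(P['red']-P['hub']),'tip',a(P['tip']-P['hub']),np.linalg.norm(P['tip']-P['hub']))
# dial hub depth-based, knob top points by depth
z=d['z_map']
pts=[]
for v in range(255,292):
  for u in range(258,302):
    if z[v,u]>0:
        c,r=ray(d,u,v); pts.append(np.r_[c+r*z[v,u],u,v])
pts=np.array(pts); hi=pts[(pts[:,2]>.085)&(pts[:,2]<.11)]
print(len(hi),hi[:,:3].mean(0),hi[:,:3].min(0),hi[:,:3].max(0))
rect=cv2.minAreaRect((hi[:,:2]*1000).astype('f4'));print(rect)
yaw=np.radians(-9.7)
ex=np.array([np.cos(yaw),np.sin(yaw)])
print('knob from dial',P['hub'][:2]-.082*ex, 'mug from dial',P['hub'][:2]+.122*ex)
```

```text
FL [ 0.4553 -0.0458  0.044 ]
FR [ 0.4382 -0.1605  0.044 ]
L2 [ 0.6456 -0.0733  0.044 ]
R2 [ 0.7009 -0.1959  0.044 ]
hub [ 0.5557 -0.116   0.053 ]
tip [ 0.5703 -0.152   0.053 ]
red [ 0.5905 -0.1217  0.051 ]
knobtop [ 0.4776 -0.1092  0.096 ]
kfoot [ 0.4745 -0.1064  0.06  ]
dialrim [ 0.5557 -0.117   0.051 ]
mugrim [ 0.6781 -0.1323  0.16  ]
ang R -7.682783983125043 L -8.23922951532178 F -8.48506223608291 width 0.11599763997320586
red -9.261820762728666 tip -67.8451696278441 0.038831546684928726
130 [ 0.47595728 -0.10452499  0.09527654] [ 0.46874347 -0.12553173  0.08542924] [ 0.4822185  -0.08455747  0.09898654]
((475.4763488769531, -105.04617309570312), (13.471305847167969, 40.974891662597656), 0.029184497892856598)
knob from dial [ 0.47487264 -0.10222926] mug from dial [ 0.67595615 -0.13660109]
```

```bash
cat > tgt.py <<'E'
from h import *
from scipy.spatial.transform import Rotation as Ro
def go(p,yawy):
    s=get_state(); R=Ro.from_quat(s['ee_rot']).as_matrix(); print('t',s['t'],'pos',s['tcp_pos'],'j',np.round(s['joints'],3)); print(np.round(R,4))
    print('shift cm',np.round(R.T@(np.array(p)-s['tcp_pos'])*100,2))
    a=np.degrees(np.arctan2(R[1,1],R[0,1])); print('tool y world deg',a,'yaw about tool x to target',-(yawy-a), 'or',-(yawy-a)-180,-(yawy-a)+180)
E
python3 -c "
from tgt import *
go([.475,-.105,.18],0)"
```

```text
t 0.15 pos [ 0.13541445 -0.55833972  0.23051726] j [-1.543  0.159  1.598  0.     1.386 -0.21 ]
[[-0.000e+00  2.356e-01 -9.719e-01]
 [ 1.500e-03 -9.719e-01 -2.356e-01]
 [-1.000e+00 -1.500e-03 -3.000e-04]]
shift cm [  5.12 -36.05 -43.68]
tool y world deg -76.37526682193817 yaw about tool x to target -76.37526682193817 or -256.37526682193817 103.62473317806183
```

carry_out(
  steps=[
    [[0, -2, -2.4], -4],
    [[0, -5.5, -6.7], -11],
    [[0, -9.5, -11.5], -20],
    [[0, -14, -17], -30],
    [[0, -18.5, -22.5], -40],
    [[0, -23, -28], -50],
    [[0, -27.5, -33.4], -59],
    [[1, -31.5, -38.2], -67],
    [[2, -34.5, -41.8], -73],
    [[3, -36, -43.7], -76.4],
  ],
  gripper=0.7,
)

```text
t: 1.4
tcp_pos: [0.4764, -0.1037, 0.2011]
ee_rot: [0.499, 0.501, -0.499, 0.501]
force: [1.3, -0.4, 0.5]
grip_width: 0.0596
```

```bash
python3 -c "
from tgt import *
grab('wrist','w2');grab('side','s2');go([.475,-.105,.066],0);print(get_state()['grip_width'])"
```

```text
t 1.5 pos [ 0.47576853 -0.10223809  0.19942734] j [-4.610e-01 -4.500e-02  1.873e+00  1.000e-03  1.316e+00 -4.680e-01]
[[-0.0025  1.      0.0064]
 [ 0.0026  0.0064 -1.    ]
 [-1.     -0.0025 -0.0026]]
shift cm [13.34 -0.05  0.31]
tool y world deg 0.3675041901886126 yaw about tool x to target 0.3675041901886126 or -179.6324958098114 180.3675041901886
0.0599390204318071
```

View pics/w2.png

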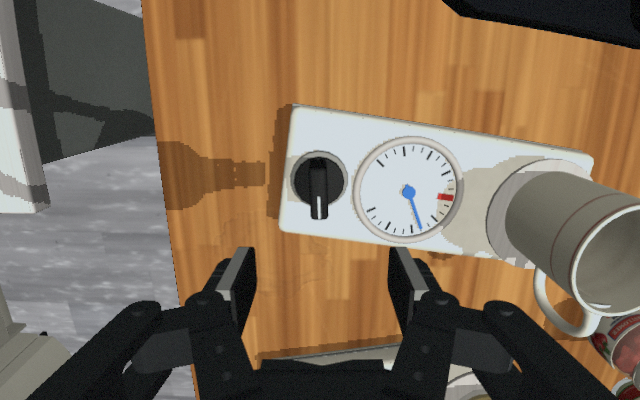

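The wrist view shows the knob at about (318,182), the bar's white-line end at (319,219) and the hub at (408,192). I'll check these positions.

Run:
```python
from h import *
d=np.load('w2.npz')
for n,u,v,z in [('foot',318,180,.060),('bar tip L',312,219,.09),('bar tip R',327,219,.09),('bar far',318,157,.096),('hub',408,192,.053),('tip',420,229,.053),('red',445,197,.051)]: print(n,np.round(onz(d,u,v,z),4))
z=d['z_map'];pts=[]
for v in range(140,235):
  for u in range(280,355):
    if z[v,u]>0:
        c,r=ray(d,u,v); pts.append(c+r*z[v,u])
p=np.array(pts);hi=p[(p[:,2]>.088)&(p[:,2]<.11)]
print(len(hi),hi.mean(0),cv2.minAreaRect((hi[:,:2]*1000).astype('f4')))
```

```text
foot [ 0.4733 -0.1033  0.06  ]
bar tip L [ 0.4689 -0.1273  0.09  ]
bar tip R [ 0.4807 -0.1272  0.09  ]
bar far [ 0.4736 -0.0763  0.096 ]
hub [ 0.5533 -0.1158  0.053 ]
tip [ 0.5674 -0.1514  0.053 ]
red [ 0.588  -0.1209  0.051 ]
957 [ 0.47355499 -0.10362046  0.09463259] ((473.5539855957031, -105.2359619140625), (13.998274803161621, 42.210601806640625), 2.1298842430114746)
```

carry_out(
  steps=[
    [[1.5, 0, 0.1], -1],
    [[4, 0, 0.2], -1],
    [[7, -0.1, 0.2], -1],
    [[10, -0.1, 0.2], -1],
    [[12.2, -0.1, 0.2], -1],
    [[13.2, -0.1, 0.2], -1],
    [[13.2, -0.1, 0.2], -1],
    [[13.2, -0.1, 0.2], -1],
  ],
)

```text
t: 2.5
tcp_pos: [0.475, -0.1087, 0.0703]
ee_rot: [0.496, 0.504, -0.495, 0.505]
force: [0.1, 0.5, 0.7]
grip_width: 0.0597
```

```bash
python3 -c "
from tgt import *
grab('wrist','w3');go([.4745,-.1045,.066],1)"
```

```text
t 2.55 pos [ 0.47509982 -0.10862984  0.07039223] j [-0.473  0.127  1.977 -0.     1.036 -0.491]
[[ 0.0019  0.9998  0.0177]
 [-0.0011  0.0177 -0.9998]
 [-1.      0.0019  0.0011]]
shift cm [ 0.44 -0.05 -0.41]
tool y world deg 1.0125580402347945 yaw about tool x to target 0.012558040234794454 or -179.9874419597652 180.0125580402348
```

View pics/w3.png

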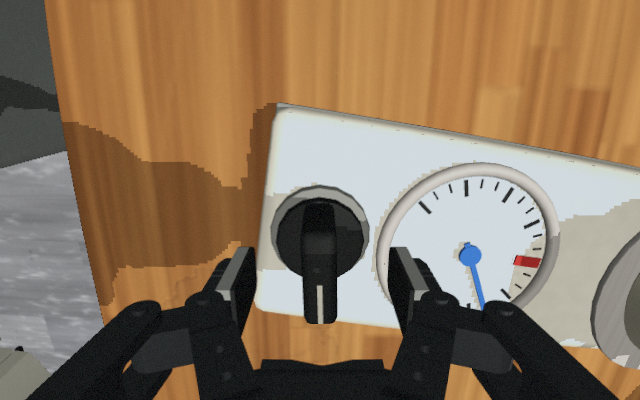

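The bar sits between the pads. I'll shift 4 mm along y and 3 mm down, then close.

carry_out(
  steps=[
    [[0.2, 0, -0.3], 0],
    [[0.3, 0, -0.4], 0],
    [[0.3, 0, -0.4], 0],
  ],
)

```text
t: 2.92
tcp_pos: [0.4742, -0.1038, 0.0663]
ee_rot: [0.495, 0.505, -0.495, 0.505]
force: [-0.5, 0.4, -0.9]
grip_width: 0.0595
```

carry_out(
  steps=[
    [[0, 0, 0], 0],
    [[0, 0, 0], 0],
    [[0, 0, 0], 0],
    [[0, 0, 0], 0],
    [[0, 0, 0], 0],
    [[0, 0, 0], 0],
  ],
  gripper=0,
)

```text
t: 3.68
tcp_pos: [0.4739, -0.104, 0.0665]
ee_rot: [0.495, 0.505, -0.496, 0.504]
force: [-4.8, -0.0, 5.9]
grip_width: 0.013
```

```bash
python3 -c "
from tgt import *
grab('wrist','w4');go([.4745,-.1045,.066],1);print(get_state())"
```

```text
t 3.725 pos [ 0.47391494 -0.10402238  0.06648895] j [-0.466  0.131  1.982 -0.     1.03  -0.483]
[[-1.000e-03  9.998e-01  1.790e-02]
 [ 1.000e-04  1.790e-02 -9.998e-01]
 [-1.000e+00 -1.000e-03 -1.000e-04]]
shift cm [0.05 0.06 0.05]
tool y world deg 1.0274651528516905 yaw about tool x to target 0.02746515285169049 or -179.9725348471483 180.0274651528517
{'t': 3.725, 'joints': array([-4.65532123e-01,  1.30852558e-01,  1.98167401e+00, -4.31508242e-04,
        1.02996898e+00, -4.83242401e-01]), 'dq': array([ 0.00088001,  0.00129234,  0.00042529, -0.00043538,  0.00065688,
       -0.00180844]), 'effort': array([ 2.87923068e-01, -3.13806081e+01, -2.78038162e+01,  3.71785853e-01,
       -1.12535376e+00, -2.11409165e-02]), 'tcp_pos': array([ 0.47391494, -0.10402238,  0.06648895]), 'ee_rot': array([ 0.49527458,  0.50472682, -0.49571892,  0.50419904]), 'force': array([-3.94419121,  0.65182896,  4.73065462]), 'torque': array([ 0.12753155,  0.61438837, -0.03146431]), 'grip_width': 0.01319736750741884}
```

View pics/w4.png

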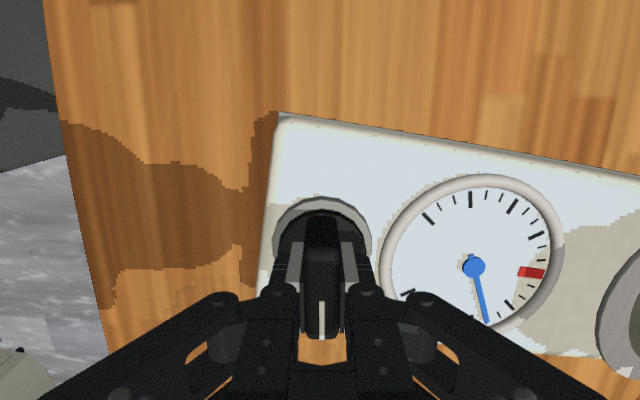

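The bar is gripped (13 mm). Now I'll turn it counter-clockwise and stop partway to check.

carry_out(
  steps=[
    [[0, 0, 0], -3],
    [[0, 0, 0], -9],
    [[0, 0, 0], -17],
    [[0, 0, 0], -25],
    [[0, 0, 0], -33],
    [[0, 0, 0], -41],
    [[0, 0, 0], -49],
    [[0, 0, 0], -57],
    [[0, 0, 0], -64],
    [[0, 0, 0], -68],
  ],
)

```text
t: 4.97
tcp_pos: [0.4731, -0.1045, 0.0665]
ee_rot: [0.127, 0.697, -0.128, 0.694]
force: [-8.4, -1.9, 8.6]
grip_width: 0.013
```

```bash
python3 -c "
from tgt import *
grab('wrist','w5');go([.4745,-.1045,.066],81);s=get_state();print(s['force'],s['torque'],s['grip_width'])"
```

```text
t 5.025 pos [ 0.47309225 -0.10454342  0.06647932] j [-0.466  0.131  1.982 -0.002  1.031 -1.675]
[[-3.100e-03  3.531e-01  9.356e-01]
 [-8.000e-04  9.356e-01 -3.531e-01]
 [-1.000e+00 -1.900e-03 -2.600e-03]]
shift cm [0.05 0.05 0.13]
tool y world deg 69.32234211880959 yaw about tool x to target -11.677657881190413 or -191.6776578811904 168.3223421188096
[-7.24338682 -2.09798669  8.16262203] [-0.34119254  1.29063039 -0.01960876] 0.013022736838114776
```

View pics/w5.png

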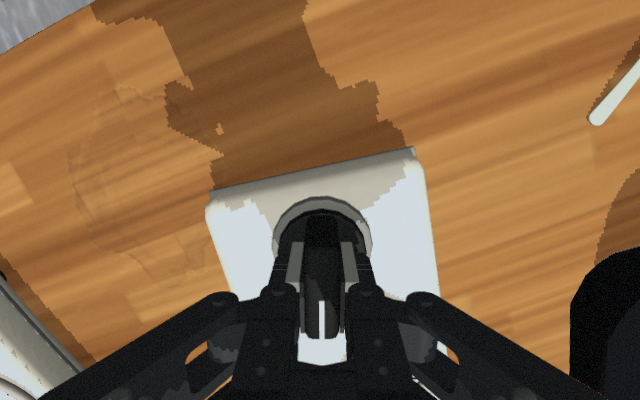

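The knob is following the gripper, with about 12° left.

carry_out(
  steps=[
    [[0, 0, 0], -4],
    [[0, 0, 0], -9],
    [[0, 0, 0], -12],
    [[0, 0, 0], -12],
    [[0, 0, 0], -12],
  ],
)

```text
t: 5.65
tcp_pos: [0.473, -0.1047, 0.0665]
ee_rot: [0.055, 0.706, -0.056, 0.704]
force: [-8.3, -2.3, 8.5]
grip_width: 0.0131
```

```bash
python3 -c "
from tgt import *
from meas import meas
go([.4745,-.1045,.066],81.5);d=grab('top','top6');meas(d,'crop6');grab('side','s6')"
```

```text
t 5.65 pos [ 0.47304802 -0.10472563  0.0664828 ] j [-0.466  0.131  1.982 -0.003  1.031 -1.88 ]
[[-0.0032  0.1553  0.9879]
 [-0.0012  0.9879 -0.1553]
 [-1.     -0.0017 -0.003 ]]
shift cm [0.05 0.04 0.14]
tool y world deg 81.0668212437441 yaw about tool x to target -0.43317875625589863 or -180.4331787562559 179.5668212437441
blue [280 222   6  18  42] [283.  232.9] [ 0.5638 -0.1174  0.051 ]
needle dir [-0.98945636  0.1448313 ] 171.67248944450844 ext -0.02561172722454912 0.014354749786597407
red [285 219   1   1   1] [285. 219.] [ 0.596 -0.122  0.051]
white [ 255  160   62  116 3441] [285.1 225.9] [ 0.5803 -0.1214  0.044 ]
white [240 268  39  32 857] [255.5 287.1] [ 0.4391 -0.0525  0.044 ]
white [277 288  14  12  99] [284.2 294.5] [ 0.4217 -0.1188  0.044 ]
```

View pics/crop6.png

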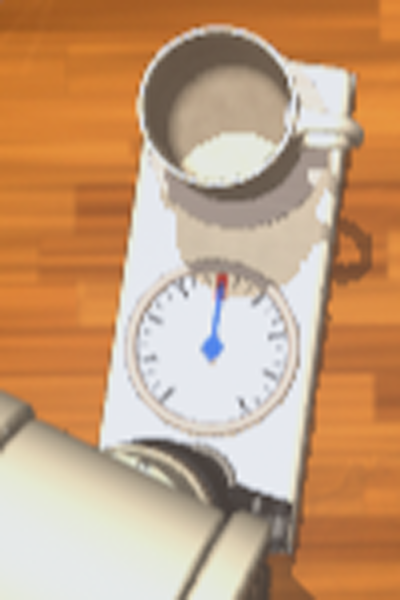

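View pics/s6.png

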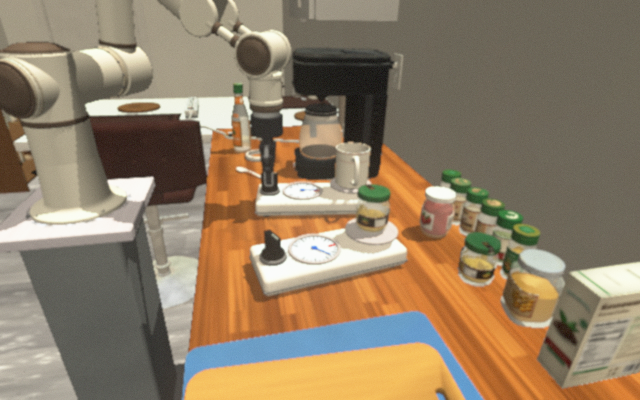

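The needle lies on the red mark at -8.3°, the same direction as the scale axis. I'll open the gripper and rise.

carry_out(
  steps=[
    [[0, 0, 0], 0],
    [[0, 0, 0], 0],
    [[0, 0, 0], 0],
    [[0, 0, 0], 0],
    [[0, 0, 0], 0],
  ],
  gripper=0.6,
)

```text
t: 6.38
tcp_pos: [0.4743, -0.104, 0.0663]
ee_rot: [0.055, 0.705, -0.055, 0.705]
force: [-0.3, 0.1, -0.3]
grip_width: 0.0513
```

carry_out(
  steps=[
    [[-1, 0, 0], 0],
    [[-3, 0, 0], 0],
    [[-6, 0, 0], 0],
    [[-9, 0, 0], 0],
    [[-12, 0, 0], 0],
    [[-14, 0, 0], 0],
    [[-15, 0, 0], 0],
    [[-15, 0, 0], 0],
    [[-15, 0, 0], 0],
  ],
)

```text
t: 7.5
tcp_pos: [0.4737, -0.1037, 0.2153]
ee_rot: [0.056, 0.706, -0.055, 0.704]
force: [0.2, 0.1, -0.1]
grip_width: 0.0511
```

```bash
python3 -c "
from tgt import *
from meas import meas
go([.4745,-.1045,.066],81.5);d=grab('top','top7');meas(d,'crop7');grab('side','s7')
a=np.load('top1.npz')['frame'].astype(int);b=d['frame'].astype(int)
print('jar scale diff',np.abs(a-b)[160:300,355:435].max(),'mug diff',np.abs(a-b)[155:205,260:322].max())
s=get_state();print(s['force'],s['grip_width'],s['dq'])"
```

```text
t 7.5 pos [ 0.47370602 -0.10373132  0.21531192] j [-0.465 -0.065  1.86  -0.     1.348 -1.88 ]
[[-1.600e-03  1.561e-01  9.877e-01]
 [ 8.000e-04  9.877e-01 -1.561e-01]
 [-1.000e+00  5.000e-04 -1.700e-03]]
shift cm [14.93 -0.07  0.12]
tool y world deg 81.0221804535038 yaw about tool x to target -0.4778195464962067 or -180.47781954649622 179.52218045350378
blue [280 222   6  18  42] [283.  232.9] [ 0.5638 -0.1174  0.051 ]
needle dir [-0.98945636  0.1448313 ] 171.67248944450844 ext -0.02561172722454912 0.014354749786597407
red [285 219   1   1   1] [285. 219.] [ 0.596 -0.122  0.051]
white [ 255  160   62  128 3637] [285.1 228.4] [ 0.5743 -0.1215  0.044 ]
white [240 273  16  12  73] [246.7 278.2] [ 0.4597 -0.032   0.044 ]
white [309 197   4   9  27] [310.7 201.5] [ 0.637 -0.182  0.044]
jar scale diff 8 mug diff 8
[0.14154306 0.38512834 0.1065931 ] 0.05078895153331983 [ 0.00165694  0.00047412 -0.00299432  0.002889    0.0023271   0.0019552 ]
```

View pics/crop7.png

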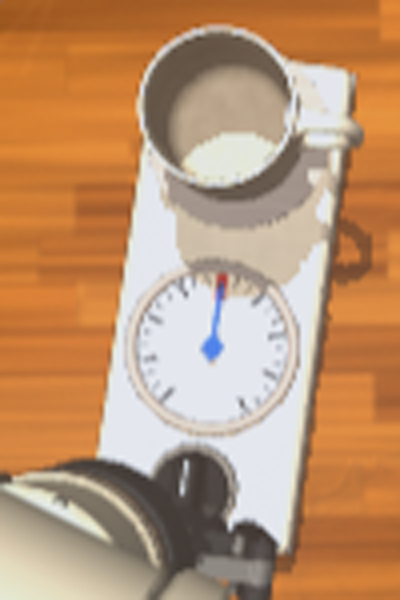

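View pics/s7.png

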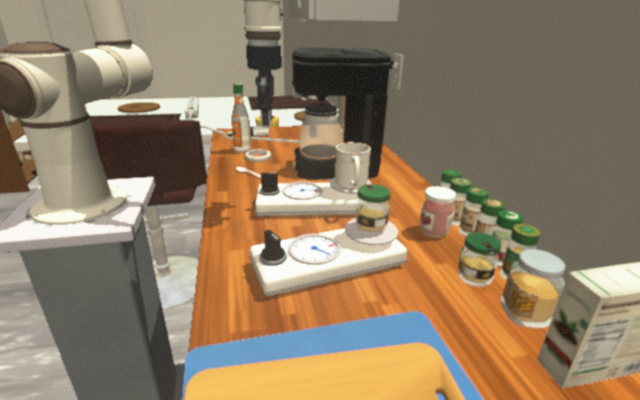

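After release the needle is still on the red mark (crop 221,287), the mug and jar scale haven't changed, and the gripper is clear.

```bash
python3 -c "
from plant import sign_off
print(sign_off())"
```

```text
the job is handed in; nothing more can be done
None
```

I gripped the mug scale's knob by its bar, turned it about 80° counter-clockwise, let go and lifted the gripper clear. I handed the job in after about 7.5 s.

- **Needle:** after release it lies on the red mark. It points at -8.3° in the world frame, and the scale's edges measured between -7.7° and -8.5°. The red mark's own angle came out at -9.3°. That puts the needle about 1° off by either reference, against the allowed 10°.
- **Mug and other scale:** the image areas around the mug and the other scale show no change beyond noise between the first and last top views.
- **Forces:** the force reading stayed around 12 N at most during the turn and is near zero now, and nothing is being touched.

No check failed. The only small disagreement was in locating the knob: the camera views differed by about 2 mm, which is within the stated calibration error.

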